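Slip the serving board out from under the gift boxes and through the counter hatch

ROBOT

A 6-joint arm with a two-finger parallel gripper is mounted at the origin on the work surface. World frame = base frame: x ahead of the robot, y to its left, z up, the work surface at z = 0. Lengths are in mm, angles in rad, forces in N, time in s.
With the tool pointing down it reaches from about 275 to 750 mm from the base axis. Payload 10.2 kg.
Tool frame: the origin (TCP) lies at the centre of the arm's flange, where the gripper is bolted on; the fingertips stand 173 mm ahead of it and the grasp point (between the pads) lies arm.grasp_offset ahead of it (arm.grasp_offset is the distance from the TCP to the grasp point, in mm); z points along the fingers, y is the line along which they close (so a half turn about z gives the same grasp; the last joint's range is limited). The gripper opens to 85 mm and grips with 20 to 120 N. Pads are 22 mm wide; open, the fingers measure 114 mm over their backs; the gripper's body (76 mm by 85 mm) begins 54 mm behind the grasp point. The pads swing forward as they close: fully open they stand 13 mm farther back than shut.
Start: joints at [-1.547, 0.313, 1.498, -0, 1.331, -0.223], TCP at [128.245, -509.103, 404.694] pointing down, gripper open.
Joint ranges: [-2.94, 2.94], [-0.97, 2.17], [0.19, 2.56], [-1.23, 4.37], [0.02, 3.11], [-2.88, 2.88]. Speed limits (rad/s): [2.39, 2.39, 3.01, 3.14, 3.14, 3.14].

INTERFACE

Orientations are given as a unit quaternion [w, x, y, z].
In Python, from station import arm, optics gives the robot as it stands (arm), with the cameras (optics).
- The arm moves only by the shell command python3 jog.py 'ROWS' [FORCE]. ROWS is a JSON object whose key "increments" holds a list of rows, 1 to 10 of them, each of 7 numbers: a rotation vector rx, ry, rz in rad, then dx, dy, dz in mm, then the finger opening in mm; each row is the pose to reach, as a shift and turn from the pose commanded when the command began, along the tool's axes at that moment; what a row does not reach only later rows make up. A row lasts 1/10 s, in which the tool goes at most 50 mm and 0.15 rad, less where a joint would pass 70% of its speed; a pose out of reach is approached as far as the arm can. The fingers move at their own pace and stop on an object; FORCE is the grip in N (left out, the last holds). Time passes only in rows, so rows that do not move let the fingers close. It prints the time, the measured TCP pose, the force, the opening and the grip force at its end. Input that does not fit is refused with a message, and nothing moves.
- arm.get_obs(): the state, without advancing time (a new reading comes with each control period).
- optics.grab_frame(name): name is "scene" or "top"; returns the picture (384x512x3 uint8, red, green, blue); there is no depth.
- optics.calibration(name): a dict with "fx", "fy", "cx", "cy" (pixels), "dist_coeffs" ([k1, k2, p1, p2, k3] as OpenCV has them; the pictures are not rectified), "eye" and "attitude" of the camera in the world. Camera axes: x right, y up, looking along -z (the intrinsics and any distortion apply to the point x, -y, -z); pixel columns grow to the right and rows downward; lengths in mm; the calibration is good to about 2 mm. A picture is of the moment at which its call begins. calibration takes no time and is no camera call.
- arm.hand_in(): hands the job in; it is judged then, once.
The state is a dict: "clock": time; "q": joint angles; "joint_velocities": joint speeds; "joint_efforts": joint torques, N m; "position": TCP position; "tcp_rot": TCP orientation; "contact_force": force on the tool from outside, world axes, zero at the start; "wrist_torque": the same for the moment, N m; "opening": finger opening in mm; "grasp_force": force on a finger pad.
Only numpy, scipy, OpenCV 4.12 (cv2) and the standard library are available. Lean on these libraries where they do the work, as an engineer would, in place of code of your own. Each camera call takes 0.05 s, during which the arm holds its last target. There are 200 camera calls.

TASK

The wooden serving board under the two gift boxes is needed on the other side of the low counter screen. Slide the white hatch shutter right along to its fully open click stop, slide the board through the hatch and out from under the boxes, leave it lying flat and lengthwise in the middle of the grey-blue pick-up mat, then slide the shutter back to its fully closed stop. Do not handle the boxes: the screen holds them back, and they must stay stacked and upright behind it; leave the ribbon spool, balloon weight and candle where they are.

Things in the scene. Friction and masses are not known exactly. Their poses are not given: they have to be found in the camera images.
- screen: Low pink wall with gold trim, fixed to the counter: 265 mm long (its x, -75 to +190), 12 mm thick (its y, -6 to +6), 64 mm high. Origin on the counter at the middle of the hatch, an opening at the wall's foot: x = -55 to +55 mm, from the counter up to z = 22 mm. The boxes start on the -y side, their axes about parallel to the screen's; +y is the pick-up side.
- shutter (a joint): White plate on the screen's +y face (y = 6 to 12 mm), 124 mm long, covering the hatch. Value in m: 0 closed, grows along the screen's +x. Two click stops, both hard ends: 0 closed, 0.112 fully open. An over-centre spring holds it at either: up to 6 N to push it over the middle (0.056), beyond which it snaps on to the other stop by itself. Starts closed; the board passes only when fully open.
- shutter_knob (a point): Middle of the top of the shutter's black knob: an upright block 22 mm (screen x) by 16 mm (screen y) on the middle of the shutter, from z = 62 to 96 mm, standing above the screen. It moves with the shutter and can be pushed from either side or pinched.
- board: Loose brown wooden serving board, 240 mm long (its y), 90 mm wide (its x), 10 mm thick, about 0.2 kg. Origin at the middle of its underside. Its nose (y = +120) points to the hatch; its bare tail (y = -120) sticks out 120 to 137 mm behind the boxes.
- board_hole (a point): Centre, at the board's top face, of the rectangular hand hole right through the board near the nose: 40 mm along the board, 50 mm across, centred 82 mm towards the nose from the board's origin; the bar between hole and nose is 18 mm wide, the sides 20 mm.
- box_low: Lower gift box, blush pink with a gold band, 90 x 90 x 36 mm, about 0.12 kg, loose on the nose half of the board and covering the hole at first. Origin at the middle of its underside. When the board slides towards the hatch it rides along for 25 to 65 mm until the wall stops it; as the board leaves it drops 10 mm to the counter.
- box_top: Upper gift box, deep rose with white ribbon and bow, 78 x 78 x 30 mm (bow 8 mm more), about 0.08 kg, loose on the lower one. Origin at the middle of its underside. Stack top at first 84 mm over the counter with the bow.
- mat: Pick-up mat, flat grey-blue with a gold line, 300 mm (its y) x 150 mm (its x), 1 mm thin, fixed to the counter on the screen's +y side; nothing catches on it. Origin at its middle. The board belongs in its middle, its length along the mat's.
- spool: Bystander: blue ribbon spool with white flanges, lying flat, 72 mm across, 40 mm high, loose.
- weight: Bystander: gold balloon weight, 68 mm across, 58 mm high, loose.
- candle: Bystander: amber candle jar with wooden lid, 70 mm across, 68 mm high, loose.

How it is judged:
By the outcome, as a careful person would: the job done as asked, in the order asked, and still so for the second after the job is handed in, with the robot touching nothing.
It also fails if it takes over 64 s, if anything falls off the work surface, if the arm or the gripper's body presses on something with over 40 N, if the wrist force passes 120 N, or if a joint passes its speed limit or range.

## Working session

There is one attempt and no reset: what is moved stays moved. The work goes in short steps, Python scripts to look and compute and a shell command to move; the robot and the scene stay as the last step left them, time stands still between calls to the robot, and variables do not carry over. Pictures are saved under pics/ and viewed, at most 10 in all, crops included, and the job is handed in when it is done.

```bash
ls; mkdir -p pics
python3 - <<'E'
from station import arm, optics
import cv2,numpy as np
for n in("scene","top"):
    cv2.imwrite(f"pics/{n}0.png",optics.grab_frame(n)[:,:,::-1]); print(optics.calibration(n))
o=arm.get_obs(); print(o,arm.grasp_offset)
E
```

```text
jog.py
pics
station.py
{'fx': 397.3563955940302, 'fy': 397.3563955940302, 'cx': 253.98069153576293, 'cy': 192.4733628913147, 'dist_coeffs': array([-0.08672209,  0.        ,  0.        ,  0.        ,  0.        ]), 'eye': array([1100.98983739,   89.57884098,  832.29156418]), 'attitude': array([0.63597314, 0.20175387, 0.21383265, 0.71351884])}
{'fx': 357.5265528093717, 'fy': 357.5265528093717, 'cx': 259.4671786105478, 'cy': 186.01309894366528, 'dist_coeffs': array([-0.10107551,  0.        ,  0.        ,  0.        ,  0.        ]), 'eye': array([466.19896532,  59.98397133, 734.53852942]), 'attitude': array([ 0.7120066 ,  0.04529871, -0.07832196, -0.6963191 ])}
{'clock': 0.1, 'q': array([-1.54740835e+00,  3.13364183e-01,  1.49835804e+00,  4.54965014e-06,
        1.33101226e+00, -2.23387638e-01]), 'joint_velocities': array([ 1.97191196e-05, -9.81022817e-04, -7.23361594e-04, -2.19712098e-04,
       -1.10921130e-03,  1.39069768e-03]), 'joint_efforts': array([ 3.41371560e-03, -4.12904871e+01, -2.60137868e+01, -2.03473483e-04,
        3.04136505e-03,  2.98759119e-05]), 'position': array([ 128.24013939, -509.0560554 ,  404.20863262]), 'tcp_rot': array([-5.67841860e-04,  9.92397282e-01,  1.23074401e-01,  5.91946551e-05]), 'contact_force': array([-0.79508195,  0.00616515,  0.54146912]), 'wrist_torque': array([-0.02806765, -0.05565316,  0.01979756]), 'grasp_force': 0.0, 'opening': 84.8953775768595} 154.70000000000002
```

View pics/scene0.png

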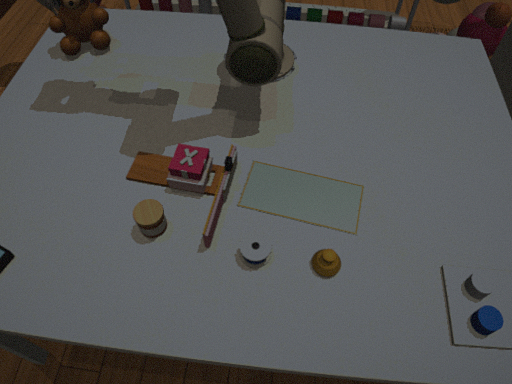

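View pics/top0.png

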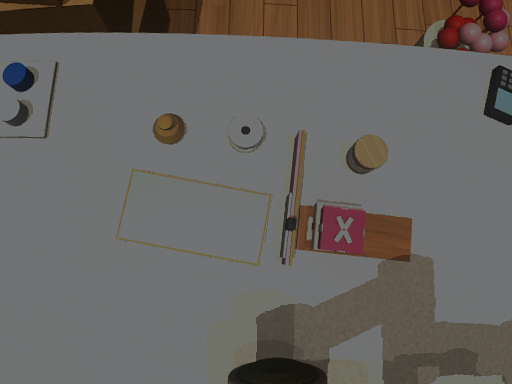

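The robot base is at the bottom of the top view: mat at about (195,215), screen from (300,130) to (287,263), black knob at (291,224), board tail edge at about x=411. I'll measure these next.

```bash
cat > h.py <<'E'
from station import arm, optics
import cv2,numpy as np
from scipy.spatial.transform import Rotation as R
def ray(n,uv):
    c=optics.calibration(n); K=np.array([[c['fx'],0,c['cx']],[0,c['fy'],c['cy']],[0,0,1]])
    p=cv2.undistortPoints(np.array(uv,float).reshape(-1,1,2),K,c['dist_coeffs'])[:,0]
    d=np.c_[p[:,0],-p[:,1],-np.ones(len(p))]
    return c['eye'],R.from_quat(c['attitude'],scalar_first=True).apply(d)
def plane(n,uv,z):
    e,d=ray(n,uv); return e+d*((z-e[2])/d[:,2])[:,None]
def tri(a,b):
    A=np.zeros((3,3));v=np.zeros(3)
    for n,uv in(("scene",a),("top",b)):
        e,d=ray(n,[uv]);d=d[0]/np.linalg.norm(d);M=np.eye(3)-np.outer(d,d);A+=M;v+=M@e
    return np.linalg.solve(A,v)
def blobs(im,lo,hi,amin=15,box=None):
    hsv=cv2.cvtColor(im,cv2.COLOR_RGB2HSV);m=cv2.inRange(hsv,lo,hi)
    if box: k=np.zeros_like(m);k[box[1]:box[3],box[0]:box[2]]=255;m&=k
    cs,_=cv2.findContours(m,cv2.RETR_EXTERNAL,cv2.CHAIN_APPROX_NONE)
    return sorted([c for c in cs if cv2.contourArea(c)>amin],key=cv2.contourArea,reverse=True)
E
python3 - <<'E'
from h import *
T=cv2.imread("pics/top0.png");S=cv2.imread("pics/scene0.png")
cv2.imwrite("pics/tc.png",cv2.resize(T[115:275,105:425],None,fx=2.5,fy=2.5,interpolation=cv2.INTER_CUBIC))
cv2.imwrite("pics/sc.png",cv2.resize(S[135:275,120:380],None,fx=3,fy=3,interpolation=cv2.INTER_CUBIC))
for n,uv in(("mat",[(134,169),(272,194),(259,264),(117,238)]),): print(n,plane("top",uv,1).round(1))
print(plane("scene",[(252,162),(364,186),(356,232),(239,210)],1).round(1))
E
```

```text
mat [[6.256e+02 2.904e+02 1.000e+00]
 [5.802e+02 3.000e-01 1.000e+00]
 [4.366e+02 2.480e+01 1.000e+00]
 [4.815e+02 3.146e+02 1.000e+00]]
[[441.2  24.8   1. ]
 [483.8 321.4   1. ]
 [622.6 296.    1. ]
 [594.4  10.    1. ]]
```

View pics/tc.png

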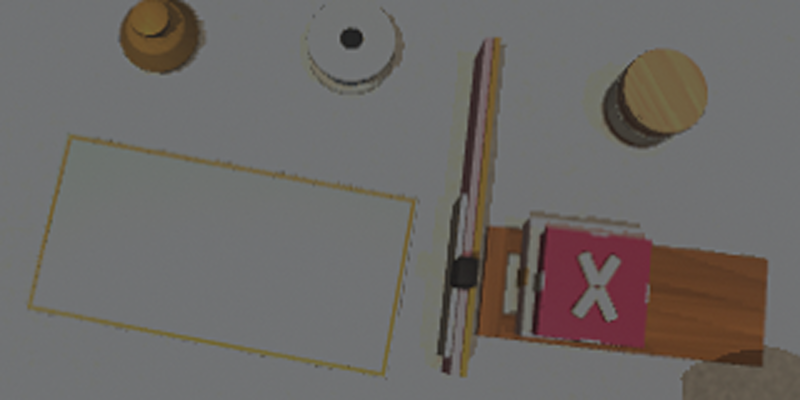

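View pics/sc.png

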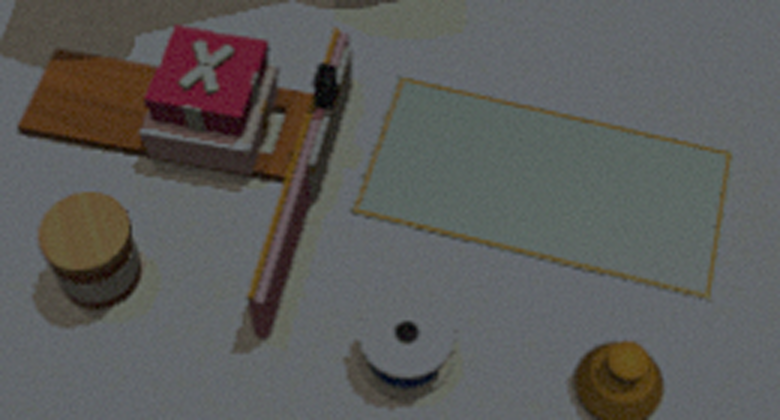

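The crops show the mat, the gold wall edge from (498,38) to (464,376), the knob at (466,268), and the board tail corners at (767,259) and (763,365), all in top-crop pixels. Next I'll convert these to world coordinates.

Run:
```python
from h import *
np.set_printoptions(suppress=True,precision=1)
t=lambda *p:np.array(p)/2.5+[105,115]-.3
s=lambda *p:np.array(p)/3.+[120,135]-.3
T=cv2.imread("pics/top0.png")[:,:,::-1].copy();S=cv2.imread("pics/scene0.png")[:,:,::-1].copy()
print("mat top",plane("top",t((70,136),(415,200),(383,376),(28,308)),1)[:,:2])
print("mat scn",plane("scene",s((402,79),(729,153),(710,296),(354,211)),1)[:,:2])
print("wall gold edge top z64",plane("top",t((499,38),(465,376)),64)[:,:2], "front",plane("top",t((488,38),(447,373)),64)[:,:2])
print("wall gold scene",plane("scene",s((335,30),(251,297)),64)[:,:2],"front",plane("scene",s((347,38),(263,305)),64)[:,:2])
print("tail top",plane("top",t((767,259),(763,365)),10)[:,:2]," scn",plane("scene",s((56,52),(20,129)),10)[:,:2])
print("nose-ish sides top",plane("top",t((490,227),(482,333)),10)[:,:2])
print("hole near-edge",plane("top",t((507,256),(505,312)),10)[:,:2])
for n,im,b in(("top",T,(280,210,300,236)),("scene",S,(220,150,236,175))):
    c=blobs(im,(0,0,0),(179,255,38),10,b)
    for k in c[:2]:print(n,cv2.boundingRect(k),cv2.contourArea(k),plane(n,[np.mean(k[:,0],0)],85))
print("top obj",plane("top",t((597,285)),84-8),"spool",plane("top",t((351,38)),40),"weight",plane("top",t((151,15)),58),"candle",plane("top",t((665,92)),68))
```

```text
mat top [[625.3 293.1]
 [578.7   3. ]
 [434.4  27. ]
 [481.6 316.9]]
mat scn [[437.3  28.9]
 [483.3 318.1]
 [626.3 296.8]
 [580.5   4.9]]
wall gold edge top z64 [[700.5 -57.3]
 [438.  -31. ]] front [[700.2 -48.5]
 [440.  -17.6]]
wall gold scene [[441.7 -28.8]
 [702.4 -53.3]] front [[449.3 -17.5]
 [707.8 -43.5]]
tail top [[ 534.1 -295.6]
 [ 445.8 -288.1]]  scn [[ 450.9 -282.6]
 [ 538.3 -289.9]]
nose-ish sides top [[556.4 -58.4]
 [470.1 -51.9]]
hole near-edge [[532.8 -72.5]
 [487.2 -70.7]]
top (285, 218, 11, 12) 96.0 [[513.5 -26.5  85. ]]
scene (225, 157, 9, 15) 84.5 [[521. -24.  85.]]
top obj [[ 506.3 -128.4   76. ]] spool [[704.5  59.8  40. ]] weight [[712.8 219.   58. ]] candle [[ 659.8 -189.5   68. ]]
```

```bash
cat >> h.py <<'E'
def go(x,y,z,ydeg):  # tool-frame shift/turn to a TCP target, closing axis (tool y) at world angle ydeg, pointing down
    o=arm.get_obs();C=R.from_quat(o['tcp_rot'],scalar_first=True)
    a=np.radians(ydeg);ty=np.array([np.cos(a),np.sin(a),0]);tz=np.array([0,0,-1.]);G=R.from_matrix(np.c_[np.cross(ty,tz),ty,tz])
    print("t %.1f"%o['clock'],(C.inv()*G).as_rotvec().round(3),C.inv().apply(np.array([x,y,z])-o['position']).round(1))
E
python3 jog.py '{"increments":[[0,0,-0.74,296,-227,45,85],[0,0,-0.74,296,-227,45,85],[0,0,-0.74,296,-227,45,85],[0,0,-0.74,296,-227,45,85],[0,0,-0.74,296,-227,45,85],[0,0,-0.74,296,-227,45,85],[0,0,-0.74,296,-227,45,85],[0,0,-0.74,296,-227,45,85],[0,0,-0.74,296,-227,45,85],[0,0,-0.74,296,-227,45,85]]}' 40
python3 -c "
from h import *
go(515,-22,330,-5.5)"
```

```text
clock: 1.1
position: [359.9, -216.6, 359.6]
tcp_rot: [-0.0, 0.88, 0.474, -0.0]
contact_force: [0.3, 0.1, 0.6]
opening: 85.0
grasp_force: 0.0
t 1.1 [-0.     0.    -0.487] [247.8  22.5  29.5]
```

```bash
python3 jog.py '{"increments":[[0,0,-0.12,50,5,6,85],[0,0,-0.24,100,9,12,85],[0,0,-0.36,150,14,18,85],[0,0,-0.487,200,18,24,85],[0,0,-0.487,248,22.5,30,85],[0,0,-0.487,248,22.5,60,85],[0,0,-0.487,248,22.5,60,85],[0,0,-0.487,248,22.5,60,85]]}'
python3 - <<'E'
from h import *
go(515,-22,234,-5.5)
T=optics.grab_frame("top");S=optics.grab_frame("scene")
cv2.imwrite("pics/a.png",np.hstack([cv2.resize(T[140:290,200:360],(400,375)),cv2.resize(S[70:220,150:310],(400,375))])[:,:,::-1])
E
```

```text
clock: 1.9
position: [515.2, -23.5, 300.0]
tcp_rot: [-0.0, 0.741, 0.671, -0.0]
contact_force: [-0.4, 0.3, 0.5]
opening: 84.8
grasp_force: 0.0
t 1.9 [-0.001  0.    -0.003] [ 1.5 -0.3 66. ]
```

View pics/a.png

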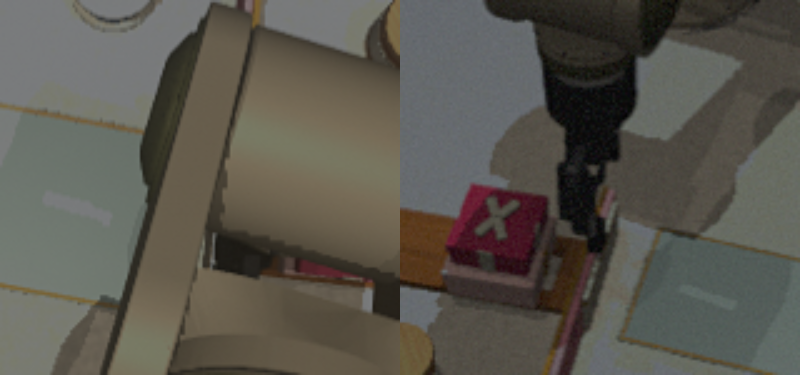

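The scene view shows the knob at (595,235), between the fingers. I'll descend and push it along screen +x.

```bash
python3 jog.py '{"increments":[[0,0,0,1.5,0,33,85],[0,0,0,1.5,0,66,85],[0,0,0,1.5,0,66,85],[0,0,0,1.5,0,66,85]]}'
python3 jog.py '{"increments":[[0,0,0,0,10,0,85],[0,0,0,0,20,0,85],[0,0,0,0,30,0,85],[0,0,0,0,40,0,85],[0,0,0,0,50,0,85],[0,0,0,0,60,0,85]]}'
python3 jog.py '{"increments":[[0,0,0,0,8,0,85],[0,0,0,0,16,0,85],[0,0,0,0,24,0,85],[0,0,0,0,32,0,85],[0,0,0,0,40,0,85],[0,0,0,0,48,0,85],[0,0,0,0,56,0,85],[0,0,0,0,64,0,85]]}'
python3 jog.py '{"increments":[[0,0,0,0,5,0,85],[0,0,0,0,10,0,85],[0,0,0,0,14,0,85],[0,0,0,0,14,0,85]]}'
```

```text
clock: 2.4
position: [515.8, -21.4, 235.2]
tcp_rot: [0.001, 0.741, 0.672, 0.0]
contact_force: [0.1, -0.3, 0.4]
opening: 84.8
grasp_force: 0.0
clock: 3.0
position: [575.5, -27.0, 236.3]
tcp_rot: [0.001, 0.741, 0.672, -0.0]
contact_force: [-5.5, -1.0, 3.7]
opening: 84.9
grasp_force: 2.9
clock: 3.8
position: [639.6, -32.7, 233.7]
tcp_rot: [0.0, 0.741, 0.672, 0.0]
contact_force: [-0.5, -0.6, -0.5]
opening: 85.1
grasp_force: 0.0
clock: 4.2
position: [653.1, -34.1, 233.6]
tcp_rot: [0.0, 0.741, 0.672, 0.0]
contact_force: [0.0, 0.1, -0.1]
opening: 85.1
grasp_force: 0.0
```

```bash
python3 jog.py '{"increments":[[0,0,0,0,0,-40,85],[0,0,0,0,0,-75,85],[0,0,0,0,0,-75,85]]}'
python3 -c "
from h import *
go(490,-316,230,-4.8)"
```

```text
clock: 4.5
position: [653.3, -34.1, 314.2]
tcp_rot: [0.004, 0.74, 0.672, 0.003]
contact_force: [-0.3, 0.0, 0.4]
opening: 85.0
grasp_force: 0.0
t 4.5 [ 0.009  0.001 -0.013] [-296.3 -136.    83.4]
```

```bash
python3 jog.py '{"increments":[[0,0,-0.01,-44,-20,0,30],[0,0,-0.01,-88,-40,0,30],[0,0,-0.01,-132,-60,0,30],[0,0,-0.01,-176,-80,0,30],[0,0,-0.01,-220,-100,0,30],[0,0,-0.01,-264,-120,10,30],[0,0,-0.01,-296,-136,40,30],[0,0,-0.01,-296,-136,79,30],[0,0,-0.01,-296,-136,79,30],[0,0,-0.01,-296,-136,79,30]]}'
python3 - <<'E'
from h import *
go(490,-316,178,-4.8)
T=optics.grab_frame("top");S=optics.grab_frame("scene")
cv2.imwrite("pics/b.png",np.hstack([cv2.resize(T[110:290,270:450],(400,400)),cv2.resize(S[100:250,120:270],(400,400))])[:,:,::-1])
E
```

```text
clock: 5.5
position: [489.1, -315.2, 230.2]
tcp_rot: [-0.0, 0.737, 0.676, 0.0]
contact_force: [1.2, 0.6, 0.1]
opening: 29.8
grasp_force: 0.0
t 5.5 [-0.    -0.    -0.003] [-0.7  1.  52.2]
```

View pics/b.png

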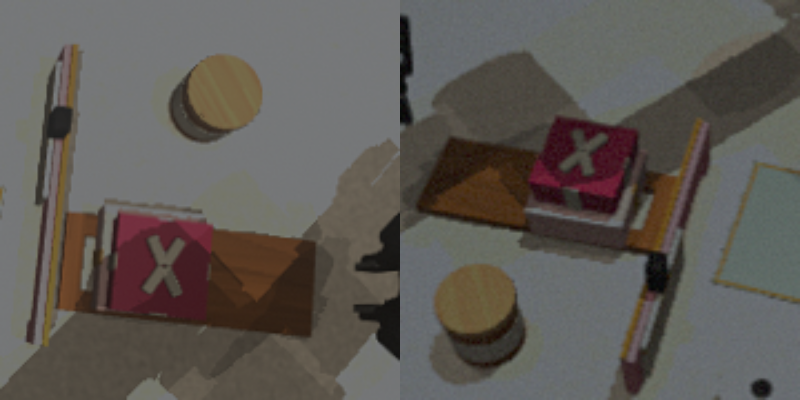

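The shutter has snapped open (knob at (60,122)) and the board and stack are undisturbed. I'll descend behind the tail.

```bash
python3 jog.py '{"increments":[[0,0,0,0,0,25,30],[0,0,0,0,0,46,30],[0,0,0,0,0,46,30],[0,0,0,0,0,48,30],[0,0,0,0,0,50,30],[0,0,0,0,0,50,30]]}'; python3 jog.py '{"increments":[[0,0,0,0,0,1,30],[0,0,0,0,0,2,30],[0,0,0,0,0,2,30]]}'
python3 -c "
from h import *
print(plane('top',[(297,165)],90))
cv2.imwrite('pics/c.png',cv2.resize(optics.grab_frame('scene')[100:200,80:200],(720,600))[:,:,::-1])"
```

```text
clock: 6.2
position: [489.0, -315.5, 180.7]
tcp_rot: [0.001, 0.737, 0.676, 0.0]
contact_force: [-0.0, 0.3, -0.2]
opening: 30.3
grasp_force: 0.0
clock: 6.5
position: [488.8, -315.5, 177.7]
tcp_rot: [-0.0, 0.737, 0.676, 0.0]
contact_force: [-0.3, -0.3, -0.1]
opening: 30.2
grasp_force: 0.0
[[622.25911204 -38.5424603   90.        ]]
```

View pics/c.png

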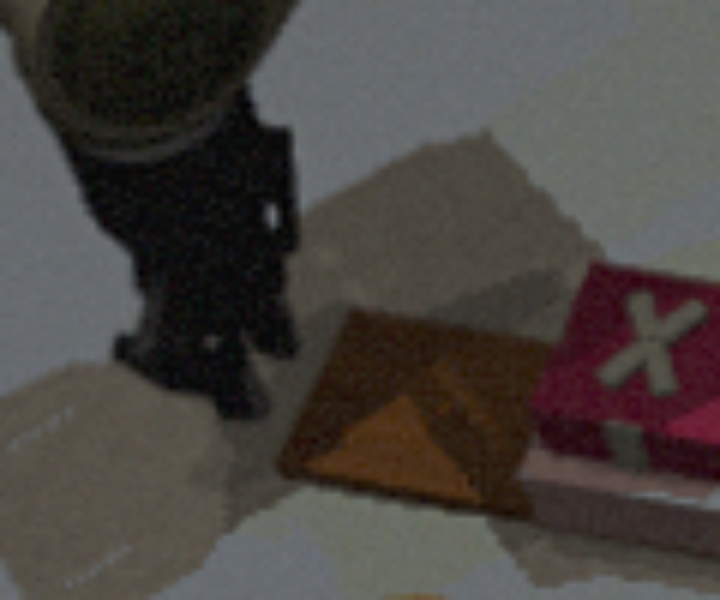

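```bash
python3 jog.py '{"increments":[[0,0,0,4,0,1,30],[0,0,0,8,0,2,30],[0,0,0,12,0,2,30],[0,0,0,17,0,2,30],[0,0,0,22,0,2,30],[0,0,0,28,0,2,30],[0,0,0,34,0,2,30],[0,0,0,40,0,2,30],[0,0,0,46,0,2,30],[0,0,0,52,0,2,30]]}'
python3 jog.py '{"increments":[[0,0,0,5,0,0,30],[0,0,0,10,0,0,30],[0,0,0,15,0,0,30],[0,0,0,20,0,0,30],[0,0,0,25,0,0,30],[0,0,0,30,0,0,30],[0,0,0,35,0,0,30],[0,0,0,40,0,0,30]]}'
python3 - <<'E'
from h import *
T=optics.grab_frame("top");S=optics.grab_frame("scene")
cv2.imwrite("pics/d.png",np.hstack([cv2.resize(T[150:270,260:410],(400,320)),cv2.resize(S[120:240,120:270],(400,320))])[:,:,::-1])
E
```

```text
clock: 7.55
position: [493.4, -263.2, 175.7]
tcp_rot: [0.0, 0.737, 0.676, 0.0]
contact_force: [-0.2, -1.4, -1.2]
opening: 29.8
grasp_force: 0.8
clock: 8.35
position: [496.8, -223.4, 175.7]
tcp_rot: [0.0, 0.737, 0.676, -0.0]
contact_force: [0.0, -3.5, -0.1]
opening: 30.2
grasp_force: 1.7
```

View pics/d.png

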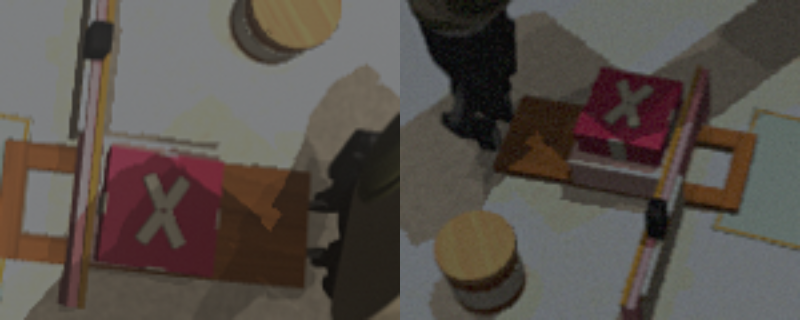

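The board nose and hole are through the hatch and the stack rests against the wall. I'll push a bit more, then back off.

```bash
python3 jog.py '{"increments":[[0,0,0,5,0,0,30],[0,0,0,10,0,0,30],[0,0,0,15,0,0,30],[0,0,0,20,0,0,30],[0,0,0,25,0,0,30],[0,0,0,30,0,0,30],[0,0,0,35,0,0,30],[0,0,0,40,0,0,30],[0,0,0,45,0,0,30],[0,0,0,45,0,0,30]]}'
python3 jog.py '{"increments":[[0,0,0,-8,0,0,30],[0,0,0,-20,0,0,30],[0,0,0,-50,0,0,30],[0,0,0,-60,0,-30,30],[0,0,0,-60,0,-80,30],[0,0,0,-60,0,-130,30],[0,0,0,-60,0,-150,30],[0,0,0,-60,0,-150,30]]}'
python3 - <<'E'
from h import *
go(520,70,330,85.2)
T=optics.grab_frame("top");S=optics.grab_frame("scene")
cv2.imwrite("pics/e.png",np.vstack([cv2.resize(T[170:260,200:400],(600,270)),cv2.resize(S[130:230,140:300],(600,330),)])[:,:,::-1])
E
```

```text
clock: 9.45
position: [500.7, -178.2, 175.7]
tcp_rot: [-0.0, 0.737, 0.676, 0.0]
contact_force: [-0.6, -0.4, 0.4]
opening: 29.9
grasp_force: 0.0
clock: 10.25
position: [495.5, -239.9, 328.9]
tcp_rot: [0.003, 0.737, 0.675, 0.001]
contact_force: [-0.2, 0.6, -0.1]
opening: 30.1
grasp_force: 0.0
t 10.2 [ 0.002  0.007 -1.575] [310.8  -2.8  -2.1]
```

View pics/e.png

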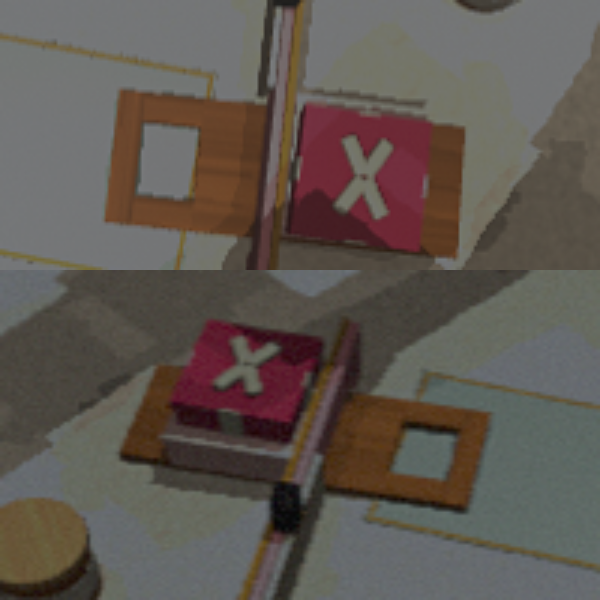

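Both views show the board nose well out on the mat. In the top crop the hole's corners are (140,122), (198,125), (194,200) and (136,197).

Run:
```python
from h import *
np.set_printoptions(suppress=True,precision=1)
t=lambda *p:np.array(p)/3.+[200,170]-.3
s=lambda *p:(np.array(p)-[0,270])/[3.75,3.3]+[140,130]-.3
a=plane("top",t((120,90),(105,222),(140,122),(198,125),(194,200),(136,197)),10)[:,:2]
b=plane("scene",s((491,411),(468,510),(405,421),(459,430),(448,482),(391,474)),10)[:,:2]
for k,p in(("top",a),("scn",b)):print(k,"nose",p[:2],p[:2].mean(0),"hole",p[2:].mean(0),p[2:])
```

```text
top nose [[565.4  67. ]
 [476.2  74.7]] [520.8  70.9] hole [518.   34.1] [[543.8  52.9]
 [542.7  13.5]
 [492.   15.4]
 [493.3  54.4]]
scn nose [[476.7  77.3]
 [570.7  70.3]] [523.7  73.8] hole [520.8  36.9] [[493.7  19.5]
 [497.8  57.2]
 [547.2  54.7]
 [544.5  16.1]]
```

```bash
python3 jog.py '{"increments":[[0,0,-0.15,32,0,0,45],[0,0,-0.3,64,0,0,45],[0,0,-0.45,96,0,0,45],[0,0,-0.6,128,0,0,45],[0,0,-0.75,160,0,0,45],[0,0,-0.9,192,0,0,45],[0,0,-1.05,224,0,0,45],[0,0,-1.2,256,0,0,45],[0,0,-1.35,288,0,0,45],[0,0,-1.5,304,0,0,45]]}'
python3 jog.py '{"increments":[[0,0,-0.07,0,0,0,45],[0,0,-0.07,0,0,0,45],[0,0,-0.07,0,0,0,45]]}'
python3 -c "
from h import *
go(521.4,63.3,176,85.3)"
```

```text
clock: 11.35
position: [521.7, 65.9, 323.8]
tcp_rot: [-0.002, 0.075, 0.997, 0.0]
contact_force: [0.4, -1.0, -0.4]
opening: 45.0
grasp_force: 0.0
clock: 11.65
position: [521.9, 63.6, 324.5]
tcp_rot: [-0.001, 0.045, 0.999, 0.0]
contact_force: [0.3, 0.4, -0.3]
opening: 44.9
grasp_force: 0.0
t 11.7 [ 0.    -0.002 -0.008] [ 1.000e-01 -4.000e-01  1.485e+02]
```

```bash
python3 jog.py '{"increments":[[0,0,0,0,0,45,45],[0,0,0,0,0,90,45],[0,0,0,0,0,120,45],[0,0,0,0,0,132,45],[0,0,0,0,0,140,45],[0,0,0,0,0,147,45],[0,0,0,0,0,148,45],[0,0,0,0,0,148,45]]}' && python3 jog.py '{"increments":[[0,0,0,0,0,0,14],[0,0,0,0,0,0,14],[0,0,0,0,0,0,14],[0,0,0,0,0,0,14],[0,0,0,0,0,0,14]]}' 40
```

```text
clock: 12.45
position: [522.2, 64.0, 178.5]
tcp_rot: [0.001, 0.044, 0.999, -0.0]
contact_force: [0.0, 0.5, 0.0]
opening: 44.7
grasp_force: 0.0
clock: 12.95
position: [522.1, 64.0, 178.5]
tcp_rot: [0.001, 0.044, 0.999, -0.0]
contact_force: [-1.9, -1.9, 6.3]
opening: 16.3
grasp_force: 39.4
```

```bash
python3 jog.py '{"increments":[[0,0,0,0,3,0,14],[0,0,0,0,9,0,14],[0,0,0,0,17,0,14],[0,0,0,0,25,0,14],[0,0,0,0,33,0,14],[0,0,0,0,41,0,14],[0,0,0,-0.5,50,0,14],[0,0,0,-0.5,60,0,14],[0,0,0,-0.5,70,0,14],[0,0,0,-0.5,80,0,14]]}' && python3 jog.py '{"increments":[[0,0,0,0,10,0,14],[0,0,0,0,20,0,14],[0,0,0,0,30,0,14],[0,0,0,0,40,0,14],[0,0,0,0,50,0,14],[0,0,0,0,60,0,14],[0,0,0,0,70,0,14],[0,0,0,0,80,0,14],[0,0,0,0,80,0,14],[0,0,0,0,80,0,14]]}'
python3 - <<'E'
from h import *
go(548.4,270.7,178.5,80.95)
T=optics.grab_frame("top");S=optics.grab_frame("scene")
cv2.imwrite("pics/f.png",np.vstack([cv2.resize(T[140:270,110:370],(600,300)),cv2.resize(S[130:250,140:380],(600,300),)])[:,:,::-1])
E
```

```text
clock: 13.95
position: [529.9, 143.4, 178.5]
tcp_rot: [0.001, 0.044, 0.999, -0.001]
contact_force: [-0.1, -7.2, 5.6]
opening: 16.4
grasp_force: 39.4
clock: 14.95
position: [536.7, 223.8, 178.5]
tcp_rot: [0.001, 0.044, 0.999, 0.001]
contact_force: [1.3, 3.6, 5.5]
opening: 16.2
grasp_force: 39.5
t 14.9 [0.002 0.002 0.07 ] [-7.6 47.7  0.1]
```

View pics/f.png

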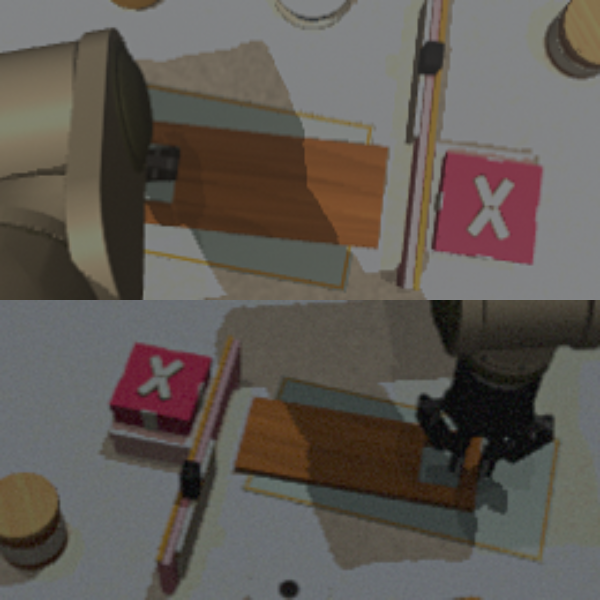

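The board is clear of the hatch and the stack stands upright behind the wall. The tail corners are at (388,147) and (378,248) in the top crop. I'll check the board's pose from them before the final placing.

Run:
```python
from h import *
np.set_printoptions(suppress=True,precision=1)
a=plane("top",np.array([(388,147),(378,248)])/2.3077+[110,140]-.3,10)[:,:2]
b=plane("scene",np.array([(252,98),(236,170)])/2.5+[140,130]-.3,10)[:,:2]
p=arm.get_obs()['position'][:2]
for t in(a,b):
    m=t.mean(0); d=p-m; print(t,m,np.linalg.norm(d),np.degrees(np.arctan2(d[1],d[0])))
```

```text
[[559.7 -11.2]
 [470.8  -3.3]] [515.2  -7.2] 231.89712268366512 84.68897528550464
[[474.8  -1.7]
 [565.9  -5.9]] [520.3  -3.8] 228.0258341593603 85.88731663458702
```

```bash
python3 jog.py '{"increments":[[0,0,0.01,-1,7,0,14],[0,0,0.02,-2,14,0,14],[0,0,0.03,-3,21,0,14],[0,0,0.04,-4,28,0,14],[0,0,0.05,-5,34,0,14],[0,0,0.06,-6,40,0,14],[0,0,0.073,-7.6,47.5,0,14],[0,0,0.073,-7.6,47.5,0,14],[0,0,0.073,-7.6,47.5,0,14]]}' && python3 jog.py '{"increments":[[0,0,0,0,0,0,22],[0,0,0,0,0,0,30],[0,0,0,0,0,0,45],[0,0,0,0,0,0,45],[0,0,0,0,0,-10,45],[0,0,0,0,0,-50,45],[0,0,0,0,0,-100,45],[0,0,0,0,0,-150,45],[0,0,0,0,0,-150,45],[0,0,0,0,0,-150,45]]}'
python3 -c "
from h import *
go(626,-33,330,-5.5)"
```

```text
clock: 15.95
position: [548.6, 270.1, 178.5]
tcp_rot: [0.001, 0.08, 0.997, 0.001]
contact_force: [2.2, 1.9, 4.6]
opening: 16.1
grasp_force: 39.5
clock: 16.95
position: [548.0, 270.1, 329.1]
tcp_rot: [0.001, 0.08, 0.997, 0.0]
contact_force: [0.4, -0.8, -1.4]
opening: 44.8
grasp_force: 0.0
t 16.9 [3.000e-03 1.000e-03 1.506e+00] [-125.5 -286.7   -0.9]
```

```bash
python3 jog.py '{"increments":[[0,0,0.15,-12,-29,0,85],[0,0,0.3,-25,-58,0,85],[0,0,0.45,-38,-87,0,85],[0,0,0.6,-51,-116,0,85],[0,0,0.75,-64,-145,0,85],[0,0,0.9,-77,-174,0,85],[0,0,1.05,-90,-203,0,85],[0,0,1.2,-103,-232,0,85],[0,0,1.35,-116,-261,0,85],[0,0,1.5,-125.5,-286.7,0,85]]}'
python3 jog.py '{"increments":[[0,0,0,0,0,30,85],[0,0,0,0,0,30,85],[0,0,0,0,0,30,85]]}'
python3 - <<'E'
from h import *
go(626,-33,234,-5.5)
np.set_printoptions(suppress=True,precision=1)
for n in("scene","top"):
    im=optics.grab_frame(n); cv2.imwrite(f"pics/g_{n}.png",im[:,:,::-1])
    box=(100,150,290,285) if n=="top" else (215,140,390,250)
    for c in blobs(im,(5,110,40),(18,255,255),200,box)[:2]:
        r=plane(n,cv2.boxPoints(cv2.minAreaRect(c)),8)[:,:2]; q=plane(n,c[:,0],8)[:,:2]
        (cc,wh,a)=cv2.minAreaRect(q.astype(np.float32)); print(n,np.array(cc),np.array(wh),a)
E
```

```text
clock: 17.95
position: [626.2, -34.6, 326.0]
tcp_rot: [-0.001, 0.74, 0.672, -0.001]
contact_force: [0.3, 0.9, 0.3]
opening: 85.3
grasp_force: 0.0
clock: 18.25
position: [626.0, -32.7, 296.9]
tcp_rot: [-0.001, 0.738, 0.675, -0.001]
contact_force: [1.0, -0.0, -0.2]
opening: 84.7
grasp_force: 0.0
t 18.2 [-0.003 -0.     0.007] [-0.3  0.2 62.9]
scene [530.5 161.7] [239.7  93.2] 80.80642700195312
top [529.5 160.7] [240.6  89.6] 80.96670532226562
```

The board measures centred within about 1 mm, at 80.9° against the mat's 80.95°. I'll close the shutter now.

```bash
python3 jog.py '{"increments":[[0,0,0,0,0,30,85],[0,0,0,0,0,63,85],[0,0,0,0,0,63,85],[0,0,0,0,0,63,85]]}'
python3 jog.py '{"increments":[[0,0,0,0,-10,0,85],[0,0,0,0,-20,0,85],[0,0,0,0,-30,0,85],[0,0,0,0,-40,0,85],[0,0,0,0,-50,0,85],[0,0,0,0,-60,0,85]]}'
python3 jog.py '{"increments":[[0,0,0,0,-8,0,85],[0,0,0,0,-16,0,85],[0,0,0,0,-24,0,85],[0,0,0,0,-32,0,85],[0,0,0,0,-40,0,85],[0,0,0,0,-48,0,85],[0,0,0,0,-56,0,85],[0,0,0,0,-64,0,85]]}'
python3 jog.py '{"increments":[[0,0,0,0,-5,0,85],[0,0,0,0,-10,0,85],[0,0,0,0,-14,0,85],[0,0,0,0,-14,0,85]]}'
```

```text
clock: 18.75
position: [626.5, -32.7, 236.1]
tcp_rot: [0.0, 0.738, 0.675, 0.0]
contact_force: [0.9, -0.4, 0.7]
opening: 85.1
grasp_force: 0.0
clock: 19.35
position: [567.0, -27.4, 237.5]
tcp_rot: [0.003, 0.738, 0.675, 0.002]
contact_force: [5.7, 1.7, -2.4]
opening: 85.2
grasp_force: 2.9
clock: 20.15
position: [501.9, -21.9, 234.7]
tcp_rot: [-0.0, 0.738, 0.675, -0.0]
contact_force: [-0.4, -0.1, -0.3]
opening: 85.2
grasp_force: 0.0
clock: 20.55
position: [488.4, -20.6, 234.7]
tcp_rot: [-0.0, 0.738, 0.675, -0.0]
contact_force: [0.2, -0.4, 0.0]
opening: 84.7
grasp_force: 0.0
```

Now I'll retreat clear and compare the result numerically with the first pictures.

```bash
python3 jog.py '{"increments":[[0,0,0,0,0,-40,85],[0,0,0,0,0,-90,85],[0,0,0,0,0,-140,85],[0,0,0,-30,-20,-150,85],[0,0,0,-70,-40,-150,85],[0,0,0,-120,-50,-150,85],[0,0,0,-170,-50,-150,85],[0,0,0,-220,-50,-150,85],[0,0,0,-270,-50,-150,85],[0,0,0,-300,-50,-150,85]]}'
python3 jog.py '{"increments":[[0,0,0,-40,-30,0,85],[0,0,0,-80,-60,0,85],[0,0,0,-80,-60,0,85],[0,0,0,-80,-60,0,85]]}'
python3 - <<'E'
from h import *
np.set_printoptions(suppress=True,precision=1)
F={n:optics.grab_frame(n) for n in("scene","top")}
for tag in("0","now"):
  for n,kb in(("top",(280,210,302,236)),("scene",(220,150,236,175))):
    im=cv2.imread(f"pics/{n}0.png")[:,:,::-1].copy() if tag=="0" else F[n]
    for c in blobs(im,(0,0,0),(179,255,38),10,kb)[:1]: print(tag,n,"knob",c[:,0].mean(0))
    for c in blobs(im,(165,150,60),(179,255,255),150)[:2]: q=cv2.minAreaRect(c);print("  rose",q,plane(n,[q[0]],66 if tag=="now" else 76))
    for k,lo,hi in(("gold",(14,100,60),(28,255,255)),):
      for c in blobs(im,lo,hi,100)[:4]:print("  ",k,c[:,0].mean(0))
for n,im in F.items():
    box=(100,150,290,285) if n=="top" else (215,140,390,250)
    c=blobs(im,(5,110,40),(18,255,255),200,box)[0]; print(n,cv2.minAreaRect(plane(n,c[:,0],8)[:,:2].astype(np.float32)))
    a=cv2.imread(f"pics/{n}0.png")[:,:,::-1]; y=slice(80,160) if n=="top" else slice(195,280)
    print("bystander strip mean diff",np.abs(a[y,130:400].astype(int)-im[y,130:400]).mean())
E
```

```text
clock: 21.55
position: [411.1, -318.1, 384.6]
tcp_rot: [0.0, 0.739, 0.674, -0.0]
contact_force: [0.5, 0.0, 0.3]
opening: 84.8
grasp_force: 0.0
clock: 21.95
position: [344.5, -389.9, 384.5]
tcp_rot: [-0.0, 0.739, 0.674, 0.0]
contact_force: [0.5, 0.1, -0.3]
opening: 85.0
grasp_force: 0.0
0 top knob [290.  223.6]
  rose ((342.5660705566406, 229.70497131347656), (42.32655715942383, 41.81515121459961), 6.911226749420166) [[ 504.4 -126.6   76. ]]
  rose ((495.4163818359375, 12.932376861572266), (32.094390869140625, 18.97028923034668), 72.6459732055664) [[1008.  -513.8   76. ]]
   gold [327.3  22.8]
   gold [372.7 151.4]
   gold [168.3 128.3]
   gold [180.9  20.9]
0 scene knob [228.4 164.1]
  rose ((188.10401916503906, 158.4280242919922), (36.49263381958008, 26.20672035217285), 10.30484676361084) [[ 508.5 -125.6   76. ]]
   gold [24.5 30.7]
   gold [446.2  14.1]
   gold [149.4 170. ]
   gold [147.7 212. ]
now top knob [289.8 223.5]
  rose ((495.3000183105469, 12.900003433227539), (32.25522994995117, 18.973663330078125), 71.56505584716797) [[1016.3 -522.2   66. ]]
   gold [339.2  23. ]
   gold [370.8 151.3]
   gold [168.2 128.5]
   gold [180.9  21.1]
now scene knob [228.4 164. ]
  rose ((203.75, 162.25), (35.3009033203125, 26.083446502685547), 11.309932708740234) [[507.9 -87.8  66. ]]
   gold [303.3 194. ]
   gold [23.3 30.5]
   gold [445.   14.7]
   gold [147.6 211.9]
scene ((529.9088745117188, 161.82467651367188), (239.6260528564453, 91.366455078125), 80.83552551269531)
bystander strip mean diff 5.429774872912128
top ((529.5274047851562, 160.64012145996094), (240.812744140625, 89.64808654785156), 80.96670532226562)
bystander strip mean diff 2.9909413580246915
```

```bash
python3 -c "
from station import arm, optics
print(arm.hand_in())"
```

```text
the job is handed in; nothing more can be done
None
```

The job is handed in at about 22 s of the 64 s allowed: the board lies flat about 1 mm off the mat's centre and aligned with it, the shutter is back at its closed stop, the boxes are still stacked and upright behind the screen, and the spool, weight and candle were left alone.

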